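# Square the gel plates and hold them in the corner of the casting jig

### The job

On the grey gel-casting jig lies a crooked stack of three small plates. First tap the stack square out in the open, away from the stops, so that all its edges are flush; then slide it, flat on the jig and in the same order, into the corner so that it bears against the red end stop and the yellow side stop at once. Keep hold of the stack and finish while still pressing it against both stops, firmly but with no more than hand force, leaving the racks and the tip box where they stand.

Things in the scene. Friction and masses are not known exactly. Their poses are not given: they have to be found in the camera images.
- home (a point): Point on the top of the jig's base plate that lies under the stack's middle when it is fully home. x runs along the jig's long side to the red end stop, y to the yellow side stop, z up. The grey base plate, 240 (x) x 160 (y) x 8 mm, is fixed on the table, may be turned, and has its middle at x = -50, y = -33 mm from here, its top 8 mm above the table.
- plate_bottom_c (a point): Centre of the lowest plate (white). The three loose plates are each 60 (x) x 44 (y) x 7 mm thick (z), about 45 g, and slide on one another; the stack is 21 mm high. It starts lying on the base plate 9 to 15 cm from home, clear of both stops, turned up to 0.3 rad from the jig (0.4 for single plates).
- plate_middle_c (a point): Centre of the middle plate (blue), same size and axes; starts a few mm off the bottom plate and turned a little.
- plate_top_c (a point): Centre of the top plate (purple), same size and axes; starts a few mm off the other way and turned a little the other way. The crooked stack is at most 73 mm long and 60 mm wide.
- end_stop: Red end stop, rigid, fixed to the jig: 12 (x) x 60 (y) x 22 mm high above the base plate, axes as home. Origin at the centre of its foot, x = +36, y = 0 mm from home; its bearing face is at x = +30 mm from home. Plates, stops and base plate rub on one another with a friction coefficient of 0.45 to 0.75, so pushing hard on one stop can keep the stack from reaching the other.
- side_stop: Yellow side stop, rigid, fixed to the jig: 12 (x) x 14 (y) x 22 mm high above the base plate, axes as home. Origin at the centre of its foot, x = +24, y = +29 mm from home; bearing face at y = +22 mm, from x = +18 to +30 mm: it meets only the last 12 mm of the stack's long edge, the rest stays free for a finger.
- tube_rack: Bystander: blue tube rack 85 x 125 x 30 mm, loose on the table to the robot's right of the jig; origin at the centre of its underside.
- tip_box: Bystander: yellow tip box on a white foot, 85 x 120 x 65 mm, loose on the table to the robot's left of the jig; origin at the centre of its underside.
- peg_rack: Bystander: small white peg rack 60 x 60 x 53 mm, loose on the table at the far left; origin at the centre of its underside.

How it is judged:
On the way:
1. the three plates are flush with one another while the stack is still more than 30 mm from home (horizontal distance between plate_bottom_c and plate_middle_c below 0.0025 m and angle between the x axis of plate_bottom_c and the x axis of plate_middle_c, either way round below 0.05 rad and horizontal distance between each of plate_middle_c, plate_bottom_c and plate_top_c below 0.0025 m and angle between the x axis of each of plate_middle_c, plate_bottom_c and the x axis of plate_top_c, either way round below 0.05 rad and horizontal distance between plate_bottom_c and home above 0.03 m), for 0.2 s.
At the end, for the whole second after the job is handed in: Through the last second: each plate flat, in order, at rest, within 2 mm of home along both jig axes and 0.05 rad of the jig; plates flush to 2.5 mm; a plate presses each stop with over 1.5 N; fingers bear on the stack with over 1 N (x of plate_bottom_c in the frame of home between -0.002 and 0.002 m and y of plate_bottom_c in the frame of home between -0.002 and 0.002 m and z of plate_bottom_c in the frame of home between 0.0015 and 0.0055 m and angle between the x axis of each of plate_bottom_c, plate_middle_c, plate_top_c and the x axis of home, either way round below 0.05 rad and linear speed of each of plate_bottom, plate_middle, plate_top below 0.02 m/s and x of plate_middle_c in the frame of home between -0.002 and 0.002 m and y of plate_middle_c in the frame of home between -0.002 and 0.002 m and z of plate_middle_c in the frame of home between 0.0085 and 0.0125 m and x of plate_top_c in the frame of home between -0.002 and 0.002 m and y of plate_top_c in the frame of home between -0.002 and 0.002 m and z of plate_top_c in the frame of home between 0.0155 and 0.0195 m and horizontal distance between plate_bottom_c and plate_middle_c below 0.0025 m and angle between the x axis of plate_bottom_c and the x axis of plate_middle_c, either way round below 0.05 rad and horizontal distance between each of plate_middle_c, plate_bottom_c and plate_top_c below 0.0025 m and angle between the x axis of each of plate_middle_c, plate_bottom_c and the x axis of plate_top_c, either way round below 0.05 rad and contact force between any of plate_bottom, plate_middle, plate_top and end_stop above 1.5 N and contact force between any of plate_bottom, plate_middle, plate_top and side_stop above 1.5 N and contact force between any of plate_bottom, plate_middle, plate_top and the fingers above 1 N); the arm keeps its last pose, push and grip.
It fails at once if a bystander is moved by more than 15 mm (distance of any of tube_rack, tip_box, peg_rack from where it was at the start of the episode above 0.015 m).
It fails at once if the stack is forced against a stop with more than 60 N from one plate (contact force between any of plate_bottom, plate_middle, plate_top and end_stop above 60 N or contact force between any of plate_bottom, plate_middle, plate_top and side_stop above 60 N).
It also fails if it takes over 70 s, if anything falls off the work surface, if the arm or the gripper's body presses on something with over 40 N, if the wrist force passes 120 N, or if a joint passes its speed limit or range.

### The arm

A 6-joint arm with a two-finger parallel gripper is mounted at the origin on the work surface. World frame = base frame: x ahead of the robot, y to its left, z up, the work surface at z = 0. Lengths are in m, angles in rad, forces in N, time in s.
With the tool pointing down it reaches from about 0.4 to 0.825 m from the base axis. Payload 7 kg.
Tool frame: the origin (TCP) lies on the centre line of the jaws, within the pads' length; the fingertips stand arm.tip_reach ahead of it and the grasp point (between the pads) lies 5 mm behind it (arm.tip_reach is the distance from the TCP to the fingertips, in m); z points along the fingers, y is the line along which they close (so a half turn about z gives the same grasp; the last joint's range is limited). The gripper opens to 88 mm and grips with 3 to 60 N. Pads are 19 mm wide; open, the fingers measure 130 mm over their backs; the gripper's body (78 mm by 193 mm) begins 47 mm behind the grasp point.
Start: joints at [1.507, 0.359, 0.012, 0, -1.224, -0.288], TCP at [0.233, 0.634, 0.241] pointing down, gripper open.
Joint ranges: [-3.07, 3.07], [-1.43, 2.12], [-1.02, 1.25], [-3.03, 1.67], [-3.05, -0], [-3.03, 3.03]. Speed limits (rad/s): [2.39, 2.39, 3.01, 3.14, 3.14, 3.14].

### API

Orientations are given as [roll, pitch, yaw] about the fixed x, y, z axes, in that order (R = Rz(yaw) Ry(pitch) Rx(roll)).
In Python, from station import status, optics, order, arm gives the robot as it stands. The module is installed in compiled form; this text tells all that it offers.
- The arm moves only by the shell command python3 -m jog 'ROWS' [FORCE]. ROWS is JSON, a list of rows, each a list of 3 entries, a list of its own where there are three numbers: the gripper command: -1 is shut, 1 is fully open, values between are in proportion, then the shift along the tool's x, y, z in mm, then the turn about the tool's z in rad. A call has 1 to 20 rows; each row is the pose to reach, as a shift and turn from the pose commanded when the call began, along the tool's axes at that moment; what a row does not reach only later rows make up. A row lasts 1/8 s, in which the tool goes at most 62.5 mm and 10.7 degrees, less where a joint would pass 70% of its speed; a pose out of reach is approached as far as the arm can. A call with a gripper value outside its range is refused whole. The fingers move at their own pace and stop on an object; FORCE is the grip in N (left out, the last holds). Time passes only in rows, so rows that repeat a pose let the fingers close. It gives the time, the measured TCP pose, the force, the opening and the grip force at its end, in the units of the state.
- status.get_state(): the state, without advancing time (a new reading comes with each control period).
- optics.grab_frame(name): name is "scene" or "top" or "wrist"; returns a dict with "color" (480x640x3 uint8, red, green, blue), "mtx" (3x3 intrinsics, pixels), "cam_to_world" (4x4, takes a point from camera to world coordinates). Camera axes: x right, y down, z forward; pixel columns grow to the right and rows downward; lengths in m; the calibration is good to about 2 mm. A picture is of the moment at which its call begins. There is no depth.
- order.job_done(): hands the job in; it is judged then, once.
The state is a dict: "t": time; "q": joint angles; "qd": joint speeds; "joint_efforts": joint torques, N m; "eef_pos": TCP position; "ee_rot": TCP orientation; "force": force on the tool from outside, world axes, zero at the start; "moment": the same for the moment, N m; "width": finger opening in m; "gripper_force": force on a finger pad.
Only numpy, scipy, OpenCV 4.12 (cv2) and the standard library are available. Lean on these libraries where they do the work, as an engineer would, in place of code of your own. Each camera call takes 0.05 s, during which the arm holds its last target. There are 200 camera calls.

## Working session

There is one attempt and no reset: what is moved stays moved. The work goes in short steps, Python scripts to look and compute and a shell command to move; the robot and the scene stay as the last step left them, time stands still between calls to the robot, and variables do not carry over. Pictures are saved under pics/ and viewed, at most 10 in all, crops included, and the job is handed in when it is done.

```bash
mkdir -p pics; python3 - <<'E'
from station import status, optics, order, arm
import cv2, numpy as np
print(status.get_state(), arm.tip_reach)
np.set_printoptions(precision=4,suppress=True)
for n in("top","scene"):
    f=optics.grab_frame(n); print(n,f["mtx"],f["cam_to_world"]); cv2.imwrite(f"pics/{n}0.png",f["color"][:,:,::-1])
E
```

```text
{'t': 0.0, 'q': array([ 1.50711783e+00,  3.59409174e-01,  1.10675739e-02, -3.35415611e-04,
       -1.22411232e+00, -2.88157411e-01]), 'qd': array([-0.00065614,  0.00150063,  0.00201034, -0.00139371, -0.00260037,
        0.00014787]), 'joint_efforts': array([ 3.44524378e-04, -5.82717204e+01,  2.93068331e+01,  6.99758783e+00,
        6.90480927e-03, -1.58240578e-04]), 'eef_pos': array([0.23245138, 0.63321757, 0.23961471]), 'ee_rot': array([ 3.13991380e+00, -1.68797067e-04, -3.51949999e-01]), 'force': array([-0.09822291,  0.08293668,  0.01865146]), 'moment': array([ 0.02196602, -0.00966474, -0.03578478]), 'gripper_force': 0.0, 'width': 0.08757997207307436} 0.014
top [[548.618    0.     315.3356]
 [  0.     548.618  240.9943]
 [  0.       0.       1.    ]] [[-0.0084 -0.9977  0.0673  0.5229]
 [-1.      0.0081 -0.0058 -0.0078]
 [ 0.0052 -0.0673 -0.9977  1.2078]
 [ 0.      0.      0.      1.    ]]
scene [[442.7038   0.     320.3846]
 [  0.     442.7038 237.2827]
 [  0.       0.       1.    ]] [[-0.5038  0.4794 -0.7186  1.3532]
 [ 0.8636  0.2617 -0.431   0.4699]
 [-0.0186 -0.8377 -0.5458  0.6592]
 [ 0.      0.      0.      1.    ]]
```

View pics/top0.png

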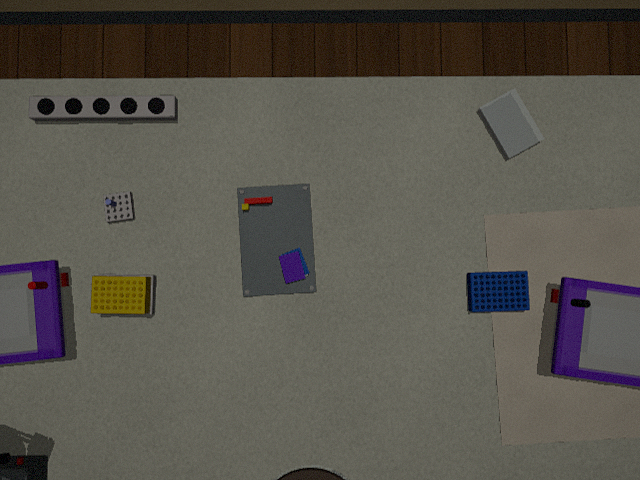

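View pics/scene0.png

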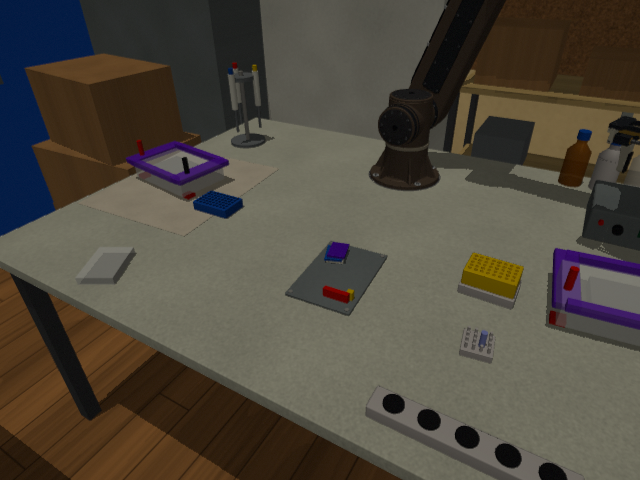

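The top view shows the grey jig at px (238–315, 184–296), the red and yellow stops near (258,201) and (245,207), and the stack at (294,266). So jig x points away from the robot. The scene view agrees. I'll take a coarse estimate first.

```bash
cat > h.py <<'E'
from station import status, optics, order, arm
import cv2, numpy as np
np.set_printoptions(precision=4,suppress=True)
def ray(f,uv,z):
    uv=np.atleast_2d(uv).astype(float); T=f["cam_to_world"]
    d=np.c_[uv,np.ones(len(uv))]@np.linalg.inv(f["mtx"]).T@T[:3,:3].T
    o=T[:3,3]; return (o+d*((z-o[2])/d[:,2:3]))[:,:2]
def mask(f,lo,hi,roi=None):
    h=cv2.cvtColor(f["color"],cv2.COLOR_RGB2HSV); m=cv2.inRange(h,np.array(lo),np.array(hi))
    if roi: k=np.zeros_like(m); x0,y0,x1,y1=roi; k[y0:y1,x0:x1]=255; m&=k
    return m
def big(m):
    c,_=cv2.findContours(m,cv2.RETR_EXTERNAL,cv2.CHAIN_APPROX_NONE); return max(c,key=cv2.contourArea)[:,0,:]
def rect(f,m,z):
    "min-area rectangle in world mm: centre, sizes, angle of long side"
    p=ray(f,big(m),z)*1000; r=cv2.minAreaRect(p.astype(np.float32))
    b=cv2.boxPoints(r); e=[b[1]-b[0],b[2]-b[1]]; l=max(e,key=np.linalg.norm)
    a=np.arctan2(l[1],l[0]); a=(a+np.pi/2)%np.pi-np.pi/2
    return np.array(r[0]),sorted(r[1]),a
E
python3 - <<'E'
from h import *
f=optics.grab_frame("top"); R=(225,175,330,305)
h=cv2.cvtColor(f["color"],cv2.COLOR_RGB2HSV)
for p in [(294,266),(307,263),(258,201),(245,207),(270,230),(200,230)]: print(p,h[p[1],p[0]])
for n,lo,hi,z in [("red",(0,120,60),(8,255,255),.030),("yel",(18,120,60),(35,255,255),.030),("pur",(126,100,40),(150,255,255),.029),("blu",(100,120,40),(125,255,255),.022)]:
    print(n,rect(f,mask(f,lo,hi,R),z))
E
```

```text
(294, 266) [133 209  99]
(307, 263) [60  7 71]
(258, 201) [  1 215 122]
(245, 207) [ 27 234 119]
(270, 230) [45  7 74]
(200, 230) [30 26 99]
red (array([692.1176, 109.6444]), [13.064664840698242, 58.383750915527344], np.float32(1.5631438))
yel (array([678.1839, 136.6483]), [10.868392944335938, 13.01803970336914], np.float32(1.563079))
pur (array([547.0167,  37.2177]), [44.911582946777344, 60.82756042480469], np.float32(0.2595247))
blu (array([554.8019,  29.9805]), [42.975215911865234, 59.295257568359375], np.float32(0.35994077))
```

```bash
python3 -m jog '[[1,[30,27,0],0.1],[1,[80,72,0],0.25],[1,[130,117,0],0.4],[1,[180,162,0],0.55],[1,[230,207,0],0.7],[1,[270,243,0],0.8],[1,[310,279,0],0.9],[1,[350,315,0],0.92],[1,[390,351,0],0.92],[1,[430,387,0],0.92],[1,[470,423,0],0.92],[1,[495,445,0],0.92],[1,[506,454,0],0.92],[1,[506,454,0],0.92],[1,[506,454,0],0.92],[1,[506,454,0],0.92]]'
python3 - <<'E'
from h import *
f=optics.grab_frame("wrist"); print(f["mtx"],f["cam_to_world"]); cv2.imwrite("pics/w1.png",f["color"][:,:,::-1]); np.savez("w1.npz",**f)
E
```

```text
t: 2.15
eef_pos: [0.5509, 0.034, 0.2407]
ee_rot: [-3.141, 0.0, -1.27]
force: [-0.2, -0.5, 1.2]
width: 0.0874
gripper_force: 0.0
[[401.9718   0.     309.9739]
 [  0.     401.9718 244.7667]
 [  0.       0.       1.    ]] [[-0.9552 -0.2835 -0.085   0.5745]
 [-0.296   0.9145  0.2758 -0.04  ]
 [-0.0005  0.2886 -0.9574  0.3842]
 [ 0.      0.      0.      1.    ]]
```

View pics/w1.png

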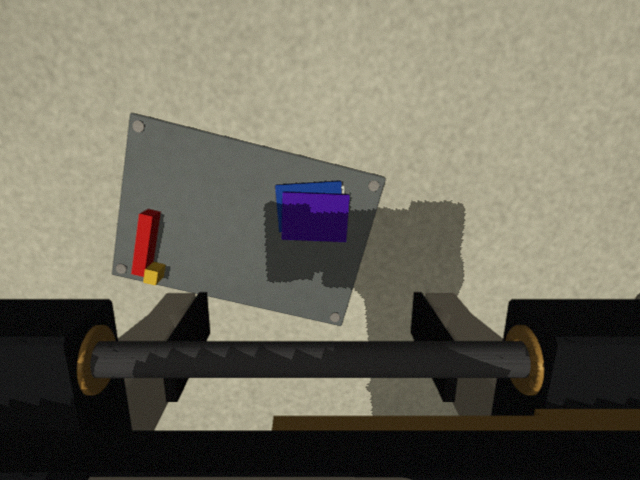

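The wrist view shows the jig corners at px (131,113), (385,178), (342,325) and (113,274). Purple is at (315,216), blue shows behind it at (310,187), and the stops are at (146,242) and (153,272).

```bash
python3 - <<'E'
from h import *
f=dict(np.load("w1.npz"))
c=ray(f,[(131,113),(385,178),(342,325),(113,274)],.008)*1000
print(c, [np.linalg.norm(c[i]-c[(i+1)%4]) for i in range(4)])
# model corners: far right, near right, near left, far left (jig x,y)
m=np.array([(120,-80),(-120,-80),(-120,80),(120,80)])+np.array([-50,-33])
A,B=m-m.mean(0),c-c.mean(0); a=np.arctan2((A[:,0]*B[:,1]-A[:,1]*B[:,0]).sum(),(A*B).sum())
R=np.array([[np.cos(a),-np.sin(a)],[np.sin(a),np.cos(a)]]); home=c.mean(0)-R@m.mean(0)
print("jig angle",a,"home",home,"resid",c-(home+m@R.T))
ROI=(260,160,365,260)
for n,lo,hi,z in [("pur",(126,100,20),(150,255,255),.029),("blu",(100,120,20),(125,255,255),.022)]:
    r=rect(f,mask(f,lo,hi,ROI),z); print(n,r,"rel home",(r[0]-home)@R, r[2]-a)
E
```

```text
[[729.5092  -1.4717]
 [493.6567 -14.3488]
 [483.532  141.7253]
 [720.1971 155.8108]] [np.float64(236.20385695915675), np.float64(156.40212596478398), np.float64(237.08380760640281), np.float64(157.55797681556)]
jig angle 0.05851718072062327 home [654.7082 106.2966] resid [[-1.6878  0.9444]
 [ 2.0488  2.1034]
 [ 1.2816 -1.5486]
 [-1.6426 -1.4992]]
pur (array([546.7163,  36.1258]), [44.29635238647461, 60.278438568115234], np.float32(0.26211274)) rel home [-111.9109  -63.7349] 0.20359555598134205
blu (array([553.9155,  29.3291]), [43.484153747558594, 59.73005676269531], np.float32(0.36285686)) rel home [-105.1215  -70.9411] 0.30433968420857593
```

```bash
python3 -m jog '[[1,[0,0,40],0],[1,[0,0,80],0],[1,[0,0,120],0],[1,[0,0,150],0],[1,[0,0,175],0],[1,[0,0,190],0],[1,[0,0,202],0],[1,[0,0,210],0],[1,[0,0,215],0],[1,[0,0,216],0],[1,[0,0,216],0],[1,[0,0,216],0]]' 12
python3 -m jog '[[0.6,[0,0,0],0],[0.6,[0,0,0],0],[0.5,[0,0,0],0],[0.4,[0,0,0],0],[0.3,[0,0,0],0],[0.2,[0,0,0],0],[0,[0,0,0],0],[0,[0,0,0],0],[0,[0,0,0],0],[0,[0,0,0],0]]' 12
```

```text
t: 3.7
eef_pos: [0.5514, 0.0331, 0.0249]
ee_rot: [-3.141, 0.0, -1.272]
force: [0.2, -0.2, 0.1]
width: 0.0877
gripper_force: 0.0
t: 4.95
eef_pos: [0.5512, 0.0331, 0.0245]
ee_rot: [-3.142, 0.0, -1.272]
force: [0.3, -1.0, -0.7]
width: 0.0599
gripper_force: 11.8
```

```bash
python3 -m jog '[[0.6,[0,0,0],0],[1,[0,0,0],0],[1,[0,0,0],0],[1,[0,0,-20],0],[1,[0,0,-45],0],[1,[0,0,-45],-0.17],[1,[0,0,-45],-0.34],[1,[0,0,-45],-0.51],[1,[0,0,-45],-0.68],[1,[0,0,-45],-0.85],[1,[0,0,-45],-1.02],[1,[0,0,-45],-1.19],[1,[0,0,-45],-1.36],[1,[0,0,-45],-1.5],[1,[0,0,-45],-1.571],[1,[0,0,-45],-1.571],[1,[0,0,-45],-1.571]]' 12
python3 -m jog '[[1,[0,0,15],0],[1,[0,0,30],0],[1,[0,0,40],0],[1,[0,0,45],0],[1,[0,0,45],0],[1,[0,0,45],0],[0.5,[0,0,45],0],[0.3,[0,0,45],0],[0.1,[0,0,45],0],[0,[0,0,45],0],[-0.2,[0,0,45],0],[-0.4,[0,0,45],0],[-0.4,[0,0,45],0],[-0.4,[0,0,45],0],[-0.4,[0,0,45],0],[-0.4,[0,0,45],0]]' 12
```

```text
t: 7.08
eef_pos: [0.5512, 0.0331, 0.0696]
ee_rot: [-3.142, -0.0, 0.298]
force: [-0.0, -0.1, 0.1]
width: 0.0876
gripper_force: 0.0
t: 9.07
eef_pos: [0.5512, 0.033, 0.0246]
ee_rot: [3.142, 0.0, 0.299]
force: [-0.5, -1.5, 1.7]
width: 0.0437
gripper_force: 12.0
```

```bash
python3 - <<'E'
from h import *
a=optics.grab_frame("wrist")["color"]
b=optics.grab_frame("top")["color"][240:300,260:340]
b=cv2.resize(b,(480,360),interpolation=cv2.INTER_CUBIC); a=cv2.resize(a,(480,360))
im=np.hstack([a[:, :],b]); im=cv2.resize(im,(800,300)); cv2.imwrite("pics/w2.png",cv2.convertScaleAbs(im[:,:,::-1],alpha=1.8))
E
```

```text
(no output)
```

View pics/w2.png

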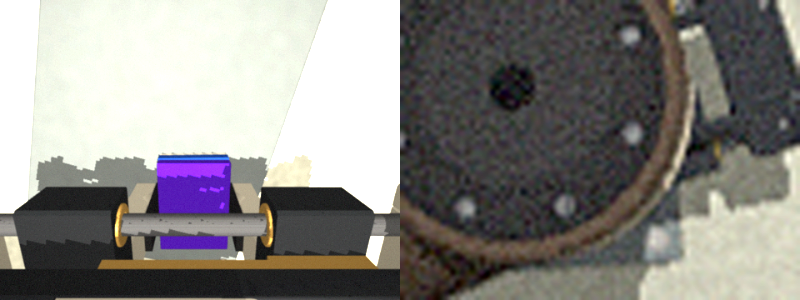

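The stack sits between the jaws with purple on top. Blue and white show as thin parallel stripes at its far face, px (195,157) in the left half. I'll check the stripe heights against what a flush stack would give.

```bash
python3 - <<'E'
from h import *
f=optics.grab_frame("wrist"); c=f["color"]; s=status.get_state(); p=s["eef_pos"]; y=s["ee_rot"][2]
ex=np.array([np.cos(y),np.sin(y)]); ey=np.array([np.sin(y),-np.cos(y)])
T=np.linalg.inv(f["cam_to_world"])
def pr(X): q=f["mtx"]@(T@np.r_[X,1])[:3]; return q[:2]/q[2]
for lat in(-.015,0,.015):
    e=[pr(np.r_[p[:2]+ex*.03+ey*lat,z]) for z in(.029,.022,.015,.008)]
    print("flush model u",e[0][0],"rows",[round(k[1],1) for k in e])
    u=int(e[0][0]); print([tuple(map(int,c[v,u])) for v in range(238,266)])
E
```

```text
flush model u 270.3080507353102 rows [np.float64(263.1), np.float64(257.1), np.float64(251.5), np.float64(246.4)]
[(139, 143, 134), (142, 143, 132), (142, 145, 134), (146, 146, 137), (149, 149, 138), (143, 146, 136), (141, 146, 135), (147, 146, 133), (148, 141, 123), (149, 140, 123), (81, 82, 94), (24, 40, 81), (11, 33, 77), (14, 32, 72), (17, 43, 93), (32, 74, 161), (35, 84, 180), (31, 53, 143), (35, 26, 100), (38, 12, 84), (38, 9, 83), (34, 7, 76), (45, 21, 92), (73, 21, 155), (92, 28, 184), (95, 30, 187), (93, 29, 186), (93, 33, 186)]
flush model u 311.23180542357414 rows [np.float64(263.1), np.float64(257.1), np.float64(251.5), np.float64(246.4)]
[(139, 141, 133), (139, 143, 132), (138, 143, 133), (138, 138, 132), (136, 140, 130), (137, 140, 131), (123, 127, 115), (126, 121, 107), (122, 116, 103), (85, 88, 93), (36, 51, 82), (17, 37, 83), (18, 40, 85), (11, 38, 85), (24, 57, 131), (36, 80, 169), (40, 88, 183), (32, 55, 146), (38, 21, 98), (44, 17, 87), (44, 20, 89), (34, 6, 82), (43, 12, 90), (71, 18, 152), (91, 30, 181), (96, 34, 189), (89, 28, 184), (92, 31, 184)]
flush model u 352.15120094099024 rows [np.float64(263.1), np.float64(257.1), np.float64(251.5), np.float64(246.4)]
[(140, 143, 135), (147, 149, 141), (140, 145, 135), (143, 148, 138), (142, 145, 136), (143, 146, 135), (142, 143, 128), (142, 136, 119), (150, 143, 124), (80, 81, 94), (22, 39, 80), (3, 33, 77), (13, 35, 78), (20, 44, 92), (33, 71, 155), (40, 87, 183), (36, 86, 181), (37, 60, 148), (39, 23, 100), (38, 7, 82), (38, 11, 85), (41, 13, 85), (43, 16, 94), (72, 18, 151), (91, 28, 184), (99, 34, 192), (94, 33, 191), (92, 25, 186)]
```

The outer edges agree with the flush model to about 1.2 mm, and the angles are good. I'll turn the stack to the jig's angle, then re-square it along x to tighten that.

```bash
python3 -m jog '[[-0.4,[0,0,0],0.08],[-0.4,[0,0,0],0.16],[-0.4,[0,0,0],0.24],[-0.4,[0,0,0],0.24],[0.2,[0,0,0],0.24],[1,[0,0,0],0.24],[1,[0,0,0],0.24],[1,[0,0,-20],0.24],[1,[0,0,-45],0.24],[1,[0,0,-45],0.42],[1,[0,0,-45],0.6],[1,[0,0,-45],0.78],[1,[0,0,-45],0.96],[1,[0,0,-45],1.14],[1,[0,0,-45],1.32],[1,[0,0,-45],1.5],[1,[0,0,-45],1.68],[1,[0,0,-45],1.811],[1,[0,0,-45],1.811],[1,[0,0,-45],1.811]]' 12
python3 -m jog '[[1,[0,0,15],0],[1,[0,0,30],0],[1,[0,0,40],0],[1,[0,0,45],0],[1,[0,0,45],0],[0.6,[0,0,45],0],[0.5,[0,0,45],0],[0.4,[0,0,45],0],[0.3,[0,0,45],0],[0.2,[0,0,45],0],[0,[0,0,45],0],[0,[0,0,45],0],[0,[0,0,45],0],[0,[0,0,45],0],[0,[0,0,45],0]]' 15
python3 -m jog '[[0.45,[0,0,0],0],[0.6,[0,0,0],0],[1,[0,0,0],0],[1,[0,0,-20],0],[1,[0,0,-45],0],[1,[0,0,-45],-0.17],[1,[0,0,-45],-0.34],[1,[0,0,-45],-0.51],[1,[0,0,-45],-0.68],[1,[0,0,-45],-0.85],[1,[0,0,-45],-1.02],[1,[0,0,-45],-1.19],[1,[0,0,-45],-1.36],[1,[0,0,-45],-1.5],[1,[0,0,-45],-1.571],[1,[0,0,-45],-1.571],[1,[0,0,-45],-1.571]]'
python3 -m jog '[[1,[-4,0,15],0],[1,[-4,0,30],0],[1,[-4,0,40],0],[1,[-4,0,45],0],[1,[-4,0,45],0],[1,[-4,0,45],0],[0.5,[-4,0,45],0],[0.3,[-4,0,45],0],[0.1,[-4,0,45],0],[0,[-4,0,45],0],[-0.2,[-4,0,45],0],[-0.4,[-4,0,45],0],[-0.4,[-4,0,45],0],[-0.4,[-4,0,45],0],[-0.4,[-4,0,45],0],[-0.4,[-4,0,45],0]]' 20
python3 - <<'E'
from h import *
c=optics.grab_frame("wrist")["color"]
for u in (270,311,352): print([tuple(map(int,c[v,u])) for v in range(226,260)])
E
```

```text
t: 11.72
eef_pos: [0.5512, 0.0331, 0.0696]
ee_rot: [3.142, 0.0, -1.509]
force: [-0.1, 0.6, -0.2]
width: 0.0874
gripper_force: 0.0
t: 13.6
eef_pos: [0.5514, 0.0332, 0.0248]
ee_rot: [-3.141, 0.0, -1.512]
force: [-1.1, -0.1, 5.6]
width: 0.0603
gripper_force: 15.0
t: 15.72
eef_pos: [0.5511, 0.0331, 0.0695]
ee_rot: [3.142, 0.0, 0.058]
force: [0.1, -0.7, 0.0]
width: 0.0876
gripper_force: 0.0
t: 17.73
eef_pos: [0.5472, 0.0328, 0.0246]
ee_rot: [3.142, 0.0, 0.059]
force: [-0.3, -0.1, 1.5]
width: 0.0436
gripper_force: 20.0
[(130, 133, 127), (134, 137, 132), (132, 135, 130), (133, 137, 131), (131, 134, 129), (131, 135, 127), (131, 136, 128), (131, 132, 124), (136, 140, 132), (134, 134, 123), (141, 137, 120), (143, 136, 119), (147, 138, 120), (145, 137, 119), (96, 102, 112), (35, 52, 89), (13, 36, 80), (12, 34, 81), (24, 43, 91), (26, 18, 80), (38, 17, 84), (43, 11, 80), (38, 16, 85), (44, 17, 89), (72, 29, 148), (88, 32, 177), (83, 25, 176), (85, 27, 180), (90, 30, 180), (88, 28, 182), (91, 32, 182), (87, 22, 178), (89, 26, 180), (87, 28, 181)]
[(133, 138, 130), (134, 137, 128), (131, 135, 128)
[... 312 characters left out ...]
84), (42, 13, 88), (72, 25, 146), (82, 23, 170), (92, 30, 183), (89, 29, 183), (89, 25, 178), (88, 29, 181), (85, 28, 177), (94, 33, 185), (86, 28, 179), (86, 28, 179)]
[(137, 139, 132), (132, 134, 127), (132, 135, 128), (134, 135, 128), (135, 134, 131), (132, 133, 127), (131, 136, 127), (131, 137, 126), (129, 132, 121), (139, 134, 120), (142, 135, 117), (146, 140, 119), (146, 138, 122), (189, 185, 173), (117, 119, 129), (25, 39, 79), (9, 29, 68), (10, 29, 68), (24, 51, 120), (36, 41, 114), (39, 19, 91), (46, 19, 88), (39, 14, 86), (35, 8, 83), (68, 22, 141), (84, 29, 171), (89, 28, 182), (89, 30, 183), (83, 26, 179), (84, 23, 177), (88, 27, 180), (91, 31, 183), (89, 28, 181), (87, 28, 180)]
```

The stack is now flush: each side face is 5 px tall with no step. Next I slide it to just short of both stops.

```bash
python3 -m jog '[[-0.4,[4,-2,0],0],[-0.4,[12,-7,0],0],[-0.4,[22,-14,0],0],[-0.4,[32,-20,0],0],[-0.4,[42,-26,0],0],[-0.4,[52,-33,0],0],[-0.4,[62,-39,0],0],[-0.4,[72,-45,0],0],[-0.4,[82,-52,0],0],[-0.4,[90,-57,0],0],[-0.4,[95,-60,0],0],[-0.4,[95,-60,0],0],[-0.4,[95,-60,0],0]]' 25
python3 - <<'E'
from h import *
f=optics.grab_frame("wrist"); np.savez("w3.npz",**f)
cv2.imwrite("pics/w3.png",cv2.convertScaleAbs(f["color"][:,:,::-1],alpha=1.7))
E
```

```text
t: 19.4
eef_pos: [0.6392, 0.0989, 0.0246]
ee_rot: [-3.141, -0.002, 0.059]
force: [0.7, 1.4, 0.9]
width: 0.0438
gripper_force: 25.0
```

View pics/w3.png

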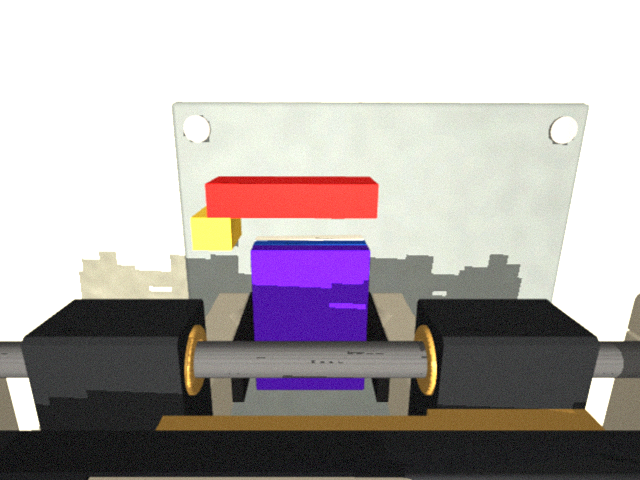

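The stack is in front of the corner, with its far top edge at row 247, cols 253–368. The red stop's near top edge is at row 216, cols 208–376. The yellow top face's right edge is at col ~235, rows 214–248.

```bash
python3 - <<'E'
from h import *
f=dict(np.load("w3.npz")); y=0.059; E=np.array([[np.cos(y),np.sin(y)],[-np.sin(y),np.cos(y)]])
c=f["color"].astype(int)
for u in(230,260,330,360): print(u,[tuple(c[v,u]) for v in range(211,220)])
for u in(270,340): print(u,[tuple(c[v,u]) for v in range(243,251)])
print([tuple(c[235,u]) for u in range(229,244)]); print([tuple(c[260,u]) for u in range(249,257)],[tuple(c[260,u]) for u in range(364,372)])
J=lambda p,z:(ray(f,p,z)*1000)@E.T
print("red",J([(215,216.5),(370,216.5)],.030),"stack",J([(260,246.5),(360,246.5)],.029))
print("yel",J([(234.5,220),(235,240)],.030),"stack sides",J([(252.5,260),(368.5,260)],.029))
E
```

```text
230 [(np.int64(232), np.int64(39), np.int64(37)), (np.int64(233), np.int64(46), np.int64(42)), (np.int64(234), np.int64(47), np.int64(41)), (np.int64(230), np.int64(39), np.int64(38)), (np.int64(233), np.int64(44), np.int64(41)), (np.int64(234), np.int64(45), np.int64(43)), (np.int64(229), np.int64(67), np.int64(41)), (np.int64(182), np.int64(113), np.int64(39)), (np.int64(157), np.int64(127), np.int64(36))]
260 [(np.int64(233), np.int64(50), np.int64(42)), (np.int64(233), np.int64(42), np.int64(39)), (np.int64(234), np.int64(48), np.int64(43)), (np.int64(233), np.int64(43), np.int64(38)), (np.int64(233), np.int64(42), np.int64(41)), (np.int64(235), np.int64(48), np.int64(40)), (np.int64(234), np.int64(52), np.int64(45)), (np.int64(181), np.int64(124), np.int64(118)), (np.int64(140), np.int64(145), np.int64(133))]
330 [(np.int64(233), np.int64(44), np.int64(42)), (np.int64(235), np.int64(51), np.int64(43)), (np.int64(235), np.int64(51), np.int64(44)), (np.int64(234), np.int64(46), np.int64(38)), (np.int64(234), np.int64(45), np.int64(42)), (np.int64(235), np.int64(44), np.int64(39)),
[... 2171 characters left out ...]
4(182)), (np.int64(89), np.int64(28), np.int64(180)), (np.int64(89), np.int64(27), np.int64(181)), (np.int64(86), np.int64(24), np.int64(177))] [(np.int64(90), np.int64(27), np.int64(181)), (np.int64(89), np.int64(26), np.int64(181)), (np.int64(89), np.int64(32), np.int64(184)), (np.int64(91), np.int64(27), np.int64(184)), (np.int64(90), np.int64(29), np.int64(182)), (np.int64(73), np.int64(36), np.int64(141)), (np.int64(70), np.int64(64), np.int64(88)), (np.int64(70), np.int64(74), np.int64(70))]
red [[691.4974  95.1325]
 [691.5339  40.6205]] stack [[680.1746  79.8221]
 [680.1998  43.6066]]
yel [[690.2402  88.341 ]
 [682.9042  88.5531]] stack sides [[675.0097  82.7474]
 [675.0398  40.3098]]
```

```bash
python3 -m jog '[[-0.4,[3,-1,0],0],[-0.4,[6,-3,0],0],[-0.4,[9,-4,0],0],[-0.4,[10,-5,0],0],[-0.4,[10,-5,0],0],[-0.4,[10,-5,0],0]]' 25
python3 -m jog '[[-0.4,[1,0,0],0],[-0.4,[1.5,0,0],0],[-0.4,[1.5,0,0],0],[-0.4,[1.5,0,0],0]]'
python3 -m jog '[[-0.4,[0.5,0,0],0],[-0.4,[1,0,0],0],[-0.4,[1,0,0],0],[-0.4,[1,0,0],0]]'
python3 -m jog '[[-0.4,[0.5,0,0],0],[-0.4,[1,0,0],0],[-0.4,[1,0,0],0],[-0.4,[1,0,0],0]]'
```

```text
t: 20.2
eef_pos: [0.6484, 0.1039, 0.0246]
ee_rot: [-3.142, -0.0, 0.059]
force: [-1.0, -2.0, 3.1]
width: 0.0439
gripper_force: 25.0
t: 20.7
eef_pos: [0.6491, 0.104, 0.0246]
ee_rot: [-3.142, 0.001, 0.059]
force: [-3.3, -0.5, 6.0]
width: 0.0442
gripper_force: 25.0
t: 21.2
eef_pos: [0.6501, 0.1042, 0.0246]
ee_rot: [-3.142, 0.001, 0.059]
force: [-2.8, -1.6, 5.7]
width: 0.0438
gripper_force: 25.0
t: 21.7
eef_pos: [0.6508, 0.1042, 0.0246]
ee_rot: [-3.142, 0.001, 0.059]
force: [-5.1, -0.5, 7.5]
width: 0.0439
gripper_force: 25.0
```

```bash
python3 -m jog '[[-0.4,[0.5,0,0],0],[-0.4,[1,0,0],0],[-0.4,[1,0,0],0],[-0.4,[1,0,0],0]]'
python3 -m jog '[[-0.4,[0.5,0,0],0],[-0.4,[1,0,0],0],[-0.4,[1,0,0],0],[-0.4,[1,0,0],0]]'
python3 - <<'E'
from h import *
f=optics.grab_frame("wrist"); np.savez("w4.npz",**f)
cv2.imwrite("pics/w4.png",cv2.resize(cv2.convertScaleAbs(f["color"][170:300,170:420,::-1],alpha=1.7),(800,416)))
E
```

```text
t: 22.2
eef_pos: [0.651, 0.1043, 0.0246]
ee_rot: [3.141, 0.003, 0.059]
force: [-8.8, 0.1, 9.7]
width: 0.0435
gripper_force: 25.0
t: 22.7
eef_pos: [0.651, 0.1042, 0.0246]
ee_rot: [3.141, 0.004, 0.059]
force: [-10.7, 1.4, 12.4]
width: 0.0441
gripper_force: 25.0
```

View pics/w4.png

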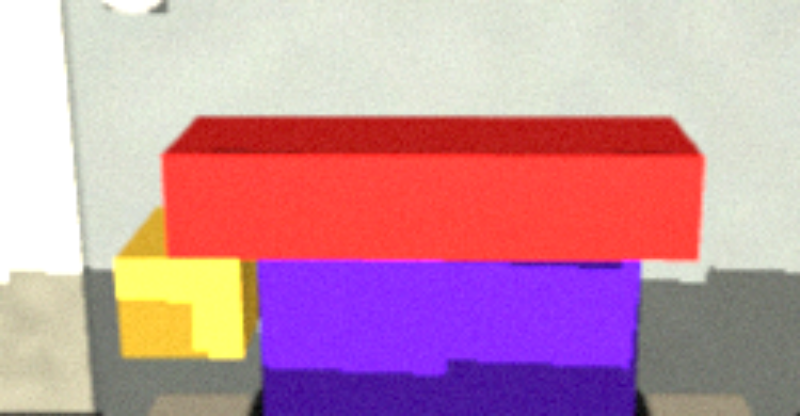

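The stack now bears on the red stop, with no gap along its top edge, and the gap to the yellow stop is ~2 mm. I'll ease x off, close up y, then press both.

```bash
python3 -m jog '[[-0.4,[-1,0,0],0],[-0.4,[-1.5,-0.5,0],0],[-0.4,[-1.5,-1,0],0],[-0.4,[-1.5,-1.5,0],0],[-0.4,[-1.5,-1.5,0],0],[-0.4,[-1.5,-1.5,0],0]]'
python3 -m jog '[[-0.4,[0,-0.5,0],0],[-0.4,[0,-1,0],0],[-0.4,[0,-1,0],0],[-0.4,[0,-1,0],0]]'
python3 -m jog '[[-0.4,[0,-0.5,0],0],[-0.4,[0,-1,0],0],[-0.4,[0,-1,0],0],[-0.4,[0,-1,0],0]]'
```

```text
t: 23.5
eef_pos: [0.651, 0.1045, 0.0246]
ee_rot: [3.14, 0.002, 0.059]
force: [-4.3, -6.2, 8.1]
width: 0.0437
gripper_force: 25.0
t: 24.0
eef_pos: [0.6509, 0.1052, 0.0246]
ee_rot: [3.14, 0.002, 0.058]
force: [-3.7, -6.6, 7.7]
width: 0.044
gripper_force: 25.0
t: 24.5
eef_pos: [0.6509, 0.1059, 0.0246]
ee_rot: [3.14, 0.002, 0.058]
force: [-3.0, -7.7, 8.1]
width: 0.044
gripper_force: 24.9
```

```bash
python3 -m jog '[[-0.4,[0,0,-0.4],0],[-0.4,[0,-0.5,-0.4],0],[-0.4,[0,-1,-0.4],0],[-0.4,[0,-1,-0.4],0],[-0.4,[0,-1,-0.4],0]]'
python3 -m jog '[[-0.4,[0,-0.5,0],0],[-0.4,[0,-1,0],0],[-0.4,[0,-1,0],0],[-0.4,[0,-1,0],0]]'
python3 - <<'E'
from h import *
f=optics.grab_frame("wrist"); np.savez("w5.npz",**f)
cv2.imwrite("pics/w5.png",cv2.resize(cv2.convertScaleAbs(f["color"][170:300,170:420,::-1],alpha=1.7),(800,416)))
E
```

```text
t: 25.12
eef_pos: [0.6508, 0.1061, 0.0246]
ee_rot: [3.139, 0.003, 0.058]
force: [-1.7, -11.5, 5.6]
width: 0.0436
gripper_force: 25.0
t: 25.62
eef_pos: [0.6506, 0.1063, 0.0246]
ee_rot: [3.138, 0.004, 0.058]
force: [-0.7, -15.9, 5.8]
width: 0.0436
gripper_force: 25.0
```

View pics/w5.png

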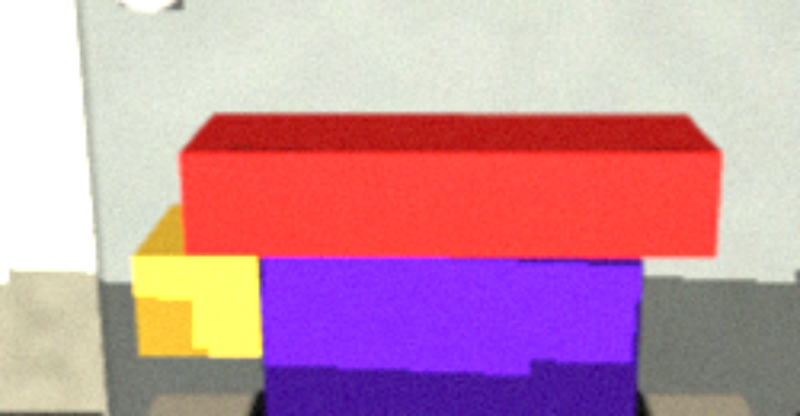

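The stack touches both stops: there is no gap at red, nor at yellow (px 262,300). Now I rebalance the press.

```bash
python3 -m jog '[[-0.4,[0,0.5,0],0],[-0.4,[1,1,0],0],[-0.4,[2,1,0],0],[-0.4,[3,1,0],0],[-0.4,[3,1,0],0],[-0.4,[3,1,0],0]]'
python3 -m jog '[[-0.4,[0.5,-0.5,0],0],[-0.4,[0.5,-1,0],0],[-0.4,[0.5,-1,0],0],[-0.4,[0.5,-1,0],0],[-0.4,[0.5,-1,0],0]]' 30
```

```text
t: 26.42
eef_pos: [0.651, 0.1061, 0.0246]
ee_rot: [3.138, 0.008, 0.058]
force: [-11.9, -9.8, 13.3]
width: 0.044
gripper_force: 25.0
t: 27.05
eef_pos: [0.651, 0.1062, 0.0246]
ee_rot: [3.137, 0.009, 0.058]
force: [-12.4, -12.6, 15.2]
width: 0.0441
gripper_force: 30.0
```

```bash
python3 -m jog '[[-0.4,[0,0,-0.5],0],[-0.4,[0,0,-1],0],[-0.4,[0.3,0,-1],0],[-0.4,[0.3,-0.3,-1],0],[-0.4,[0.3,-0.3,-1],0],[-0.4,[0.3,-0.3,-1],0]]' 30
python3 - <<'E'
from h import *
f=optics.grab_frame("wrist"); np.savez("w6.npz",**f)
cv2.imwrite("pics/w6.png",cv2.convertScaleAbs(f["color"][:,:,::-1],alpha=1.7))
print(status.get_state()["force"])
E
```

```text
t: 27.8
eef_pos: [0.651, 0.1062, 0.0246]
ee_rot: [3.137, 0.01, 0.057]
force: [-9.8, -12.8, 8.2]
width: 0.0437
gripper_force: 30.0
[-10.553  -14.1      8.5317]
```

View pics/w6.png

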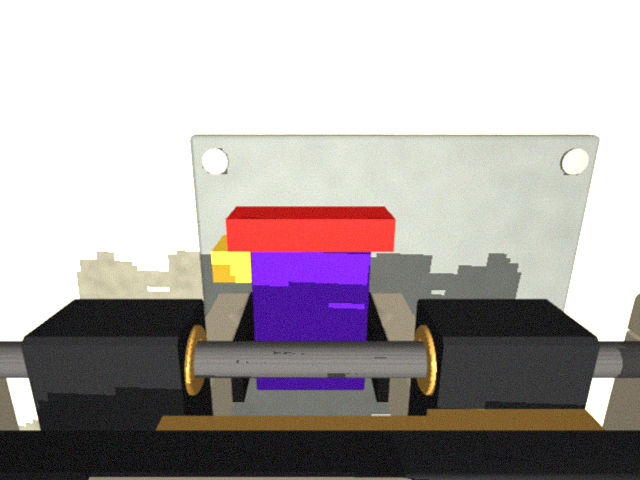

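```bash
python3 -m jog '[[-0.4,[0.5,0,-0.2],0],[-0.4,[1,0,-0.3],0],[-0.4,[1.5,0,-0.3],0],[-0.4,[1.5,0,-0.3],0],[-0.4,[1.5,0,-0.3],0],[-0.4,[1.5,0,-0.3],0],[-0.4,[1.5,0,-0.3],0]]' 30
python3 - <<'E'
from h import *
print(order.job_done())
E
```

```text
t: 28.72
eef_pos: [0.6511, 0.1062, 0.0246]
ee_rot: [3.137, 0.012, 0.057]
force: [-14.8, -12.8, 11.2]
width: 0.0438
gripper_force: 30.0
the job is handed in; nothing more can be done
None
```

I tapped the stack flush in the open, slid it into the corner, and handed the job in at 28.7 s still gripping it at 30 N, pressing about 15 N toward the end stop and 12 N toward the side stop; no verdict was returned.

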